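# Fold a field camera's bed shut and clamp it with a one-hand bar clamp

## Robot

A 7-joint arm with a two-finger parallel gripper is mounted at the origin on the work surface. World frame = base frame: x ahead of the robot, y to its left, z up, the work surface at z = 0. Lengths are in m, angles in rad, forces in N, time in s.
With the tool pointing down it reaches from about 0.35 to 0.9 m from the base axis. Payload 8.1 kg.
Tool frame: the origin (TCP) lies on the centre line of the jaws, within the pads' length; the fingertips stand 22 mm ahead of it and the grasp point (between the pads) lies 3 mm ahead of it (r.tip_extent is the z of the fingertips in the tool frame, in m); z points along the fingers, x is the direction in which the jaws open and shut, and the axes are right-handed (so a half turn about z gives the same grasp; the last joint's range is limited). The gripper opens to 92 mm and grips with 3 to 60 N. Pads are 19 mm wide; open, the fingers measure 130 mm over their backs; the gripper's body (75 mm by 190 mm) begins 47 mm behind the grasp point.
Start: joints at [1.065, 0.434, 0.025, 1.573, -0.012, 1.134, -0.075], TCP at [0.245, -0.575, 0.249] pointing down, gripper open.
Joint ranges: [-2.62, 2.62], [-0.44, 2.09], [-1.27, 1.32], [0.08, 2.57], [-1.32, 4.46], [0.12, 2], [-2.74, 2.74]. Speed limits (rad/s): [2.22, 2.22, 3.01, 3.01, 3.14, 3.14, 3.14].

## Interface

Orientations are given as a rotation vector (axis times angle).
In Python, from plant import r gives the robot as it stands.
- The arm moves only by the tool arm_command, never from a script. Its argument "rows" is a list of rows, each an object of numbers: "dx", "dy", "dz": the shift along the tool's x, y, z in units of 30 mm (1.0 is 30 mm); "rx", "ry", "rz": the turn, a rotation vector about the tool's x, y, z in units of 0.12 rad (1.0 is 0.12 rad); "grip": the opening, from 0 (shut) to 1 (fully open). A call has exactly 10 rows; each row shifts and turns the commanded pose from where the row before left it, along the tool's axes as they then stand; what a row does not reach is not made up. A row lasts 1/12 s, in which the tool goes at most 41.7 mm and 7.16 degrees, less where a joint would pass 70% of its speed; a pose out of reach is approached as far as the arm can. A call with a number of a shift or a turn outside -1 to 1 is refused whole. A call with a gripper value outside its range is refused whole. The fingers move at their own pace and stop on an object; "newtons" is the grip in N (left out, the last holds). Time passes only in rows, so rows that do not move let the fingers close, or fill a call up. It gives the time, the measured TCP pose, the force and the opening at its end, in the units of the state.
- r.read_state(): the state, without advancing time (a new reading comes with each control period).
- r.camera(name): name is "scene" or "top" or "wrist"; returns a dict with "image" (384x512x3 uint8, red, green, blue), "range_z" (384x512 float32, m along the optical axis (not along the pixel's ray), 0 where there is no reading), "mtx" (3x3 intrinsics, pixels), "xyz" and "attitude" of the camera in the world; the wrist camera has in their place "tool_from_camera" (4x4, takes a point from camera to tool coordinates, whose origin is the TCP and whose axes are the tool frame's). Camera axes: x right, y down, z forward; pixel columns grow to the right and rows downward; lengths in m; the calibration is good to about 2 mm. A picture is of the moment at which its call begins: read the wrist's pose just before it.
- r.finish_job(): hands the job in, once; it reports no verdict.
The state is a dict: "clock": time; "joint_pos": joint angles; "qvel": joint speeds; "tau": joint torques, N m; "ee_pos": TCP position; "eef_rot": TCP orientation; "force": force on the tool from outside, world axes, zero at the start; "ft_torque": the same for the moment, N m; "grip_width": finger opening in m.
Only numpy, scipy, OpenCV 4.12 (cv2) and the standard library are available. Lean on these libraries where they do the work, as an engineer would, in place of code of your own. Each camera call takes 0.05 s, during which the arm holds its last target. There are 200 camera calls.

## Task

The face of the walnut folding camera's bed has just been re-glued: fold the half-open bed up until it lies fully shut against the camera box, then pump the trigger of the one-hand bar clamp until its rubber pad has come up to the shut bed and presses it firmly, but gently enough not to crush the thin wood. Move bar and jaw with the trigger only, keep the camera standing against its stop, and leave everything else on the ledge where it is. Finish while holding: do not let go at the end, keep the trigger squeezed so that the pad stays pressed on the bed.

Things in the scene. Friction and masses are not known exactly. Their poses are not given: they have to be found in the camera images.
- board: Plywood gluing board, 170 x 385 x 18 mm, fixed on the ledge; origin at the centre of its underside, z up, long side along its own y. At its +y end a pale wooden stop, 90 mm tall, backs the camera; on its -y half the black one-hand bar clamp is screwed down, pistol grip and trigger upwards, pushing towards the board's +y. Clamp body 32 mm wide, up to 115 mm above the ledge.
- grip (a point): Point inside the fixed black pistol grip, 163 mm above the ledge. The grip is an upright bar 20 mm thick along the board's y and 30 mm wide along the board's x, its top 198 mm above the ledge; its back face lies 10 mm towards the board's -y from this point.
- blade_front (a point): Front (board +y) of the rounded finger swell (8 mm radius, 24 wide) on the orange trigger blade (top at 191 mm), 60 mm above its pin. It stands 47 mm from grip along the board's y when released, 25 mm when squeezed fully towards the grip. Clamp force on the bed is about 1.5 x (squeeze here in N - 10): 14 N for 20 N, 29 for 30, 44 for 40, 75 for 60, less if the blade has reached its stop.
- trigger: Trigger of the clamp, swinging about a pin at its origin, 103 mm above the ledge, by up to 0.36 rad. A spring returns it, 4 N (released) to 9 N (squeezed) at blade_front. Squeezing drives the bar forward through a ratchet, 10 to 14 mm a full stroke; on release the bar stays (within a 5 mm tooth). Once the bed stops the pad, the trigger stalls; only while squeezed does it give full force.
- jaw: Toothed steel bar (9 x 12 mm) with the black jaw plate (44 x 44 mm, top 76 mm above the ledge) and its rubber pad; slides along the board's +y against 5 N of drag; the trigger cannot drive it back. Its origin lies on that of board when the bar is fully back and moves with the bar. Not to be pushed by the arm (more than 4 N).
- pad_face (a point): Centre of the front face of the black rubber pad (42 x 42 x 14 mm) on the jaw, 54 mm above the ledge; it starts 45 to 66 mm short of the outer face of the shut bed. Unpressed it lies 27 mm along y from the origin of jaw; the pad gives 1 mm for each 8 N. Pressing the bed with 6 to 60 N is a proper hold; above 60 N, even for a moment, the wood is crushed.
- camera: Loose walnut folding camera, box 130 wide x 60 deep x 130 mm tall, 0.5 to 1 kg, a low black strap on top (12 mm high); it stands on the board, its back up to 3 mm off the wooden stop. Origin at the centre of its underside (18 mm above the ledge); its front (bed side) faces its own -y, the board's -y, towards the clamp.
- bed (a joint): Angle of the hinged walnut bed (front panel), rad: 0 fully shut (upright, flat on the box's front rim), grows as its top leans out towards the clamp; starts between 0.35 and 0.7. The hinge is stiff (0.13 N m): the bed stays where it is left.
- bed_hinge (a point): Centre of the bed's hinge line along the bottom front edge of the camera, 14 mm above the camera's underside, running along the camera's x.
- bed_edge (a point): Middle of the outer top edge of the bed. The bed is a panel 126 mm wide and 10 mm thick; seen from the hinge line this edge lies 114 mm along the panel and 9 mm out towards its outer face. The jaw is to press the outer face, about 22 mm above the hinge line.
- lensboard: Bystander: square walnut lensboard, 100 x 100 x 8 mm, with a round hole, lying flat; origin at the centre of its underside.
- loupe: Bystander: brass-rimmed loupe, 50 mm across, 44 mm tall, standing; origin at the centre of its underside.
- film_can: Bystander: silver tin film can, 32 mm across, 52 mm tall; origin at the centre of its underside.
- tank: Bystander: black bakelite developing tank, 102 mm across, 124 mm tall; origin at the centre of its underside.
- brass_lens: Bystander: brass barrel lens, 54 mm across, 58 mm tall; origin at the centre of its underside.
- film_box: Bystander: yellow cardboard film box, 125 x 100 x 28 mm; origin at the centre of its underside.
- screwdriver: Bystander: screwdriver lying on the ledge; origin under its middle.
There are look-alikes about, which are no part of the job. What is shaped like the camera but blue or green is not meant.

How it is judged:
By the outcome, as a careful person would: the job done as asked, in the order asked, and still so for the second after the job is handed in, while the arm keeps its last pose, push and grip.
It also fails if it takes over 58 s, if anything falls off the work surface, if the arm or the gripper's body presses on something with over 40 N, if the wrist force passes 120 N, or if a joint passes its speed limit or range.

## Working session

There is one attempt and no reset: what is moved stays moved. The work goes in short steps, Python scripts to look and compute and a tool call to move; the robot and the scene stay as the last step left them, time stands still between calls to the robot, and variables do not carry over. Pictures are saved under pics/ and viewed, about 8 in all and at most 12, crops included, and the job is handed in when it is done.

Besides the shell and the picture viewer there is one more tool, called after "Call:" as a command line: name --argument value ..., lists and objects as JSON in quotes. arm_command: Moves the arm, as the interface text tells. Shifts and turns lie within -1 to 1; 1 stands for 30 mm of shift or 0.12 rad of turn. Its arguments: {"type":"object","properties":{"rows":{"type":"array","items":{"type":"object","properties":{"dx":{"type":"number","minimum":-1,"maximum":1},"dy":{"type":"number","minimum":-1,"maximum":1},"dz":{"type":"number","minimum":-1,"maximum":1},"rx":{"type":"number","minimum":-1,"maximum":1},"ry":{"type":"number","minimum":-1,"maximum":1},"rz":{"type":"number","minimum":-1,"maximum":1},"grip":{"type":"number"}}}},"newtons":{"type":"number"}},"required":["rows"]}

```bash
mkdir -p pics; ls; cat > h.py <<'E'
import numpy as np, cv2
from scipy.spatial.transform import Rotation as R
from plant import r
def att(a):
    a=np.array(a,float)
    return a if a.shape==(3,3) else R.from_rotvec(a).as_matrix()
def grab(n):
    s=r.read_state(); c=r.camera(n)
    if n=="wrist":
        T=np.array(c["tool_from_camera"]); W=np.eye(4); W[:3,:3]=att(s["eef_rot"]); W[:3,3]=s["ee_pos"]; T=W@T
    else:
        T=np.eye(4); T[:3,:3]=att(c["attitude"]); T[:3,3]=c["xyz"]
    z=c["range_z"]; K=np.array(c["mtx"]); v,u=np.mgrid[:z.shape[0],:z.shape[1]]
    P=np.stack([(u-K[0,2])/K[0,0]*z,(v-K[1,2])/K[1,1]*z,z],-1)@T[:3,:3].T+T[:3,3]
    P[z<=0]=np.nan
    return c["image"],P,T,K
def save(n,im): cv2.imwrite("pics/"+n,cv2.cvtColor(im,cv2.COLOR_RGB2BGR))
E
python3 - <<'E'
from h import *
for n in("scene","top"):
    im,P,T,K=grab(n); np.savez("pics/"+n,im=im,P=P,T=T,K=K); save(n+"0.png",cv2.resize(im,(768,576)))
    print(n,T.round(3).tolist(),K.tolist())
print(r.read_state(),r.tip_extent)
E
```

```text
pics
scene [[0.756, 0.377, -0.536, 1.066], [0.655, -0.436, 0.618, -0.664], [-0.001, -0.818, -0.576, 0.735], [0.0, 0.0, 0.0, 1.0]] [[399.1290171551311, 0.0, 257.68488002588043], [0.0, 399.1290171551311, 194.97003150873203], [0.0, 0.0, 1.0]]
top [[0.022, -0.998, 0.063, 0.404], [-1.0, -0.022, -0.004, 0.013], [0.006, -0.063, -0.998, 1.279], [0.0, 0.0, 0.0, 1.0]] [[408.5292301215722, 0.0, 257.47708142393157], [0.0, 408.5292301215722, 188.5859010709216], [0.0, 0.0, 1.0]]
{'clock': 0.1, 'joint_pos': array([ 1.06537905,  0.4351705 ,  0.02496398,  1.57397894, -0.01157677,
        1.13399141, -0.07511247]), 'qvel': array([-0.00128637, -0.00123942,  0.00144657, -0.00424633, -0.00092842,
        0.00041736, -0.00017526]), 'tau': array([ 3.68990673e-03, -6.69131970e+01,  9.88192633e-01, -3.15147793e+01,
       -6.05423050e-02,  3.75446363e-02,  5.11413896e-05]), 'ee_pos': array([ 0.24479909, -0.57461596,  0.24802315]), 'eef_rot': array([-2.62033923e+00,  1.73186267e+00,  1.95506420e-03]), 'force': array([-0.00804035, -0.06693294, -0.0334558 ]), 'ft_torque': array([0.0050274 , 0.01754637, 0.01550061]), 'grip_width': 0.09171027283316087} 0.022
```

View pics/scene0.png

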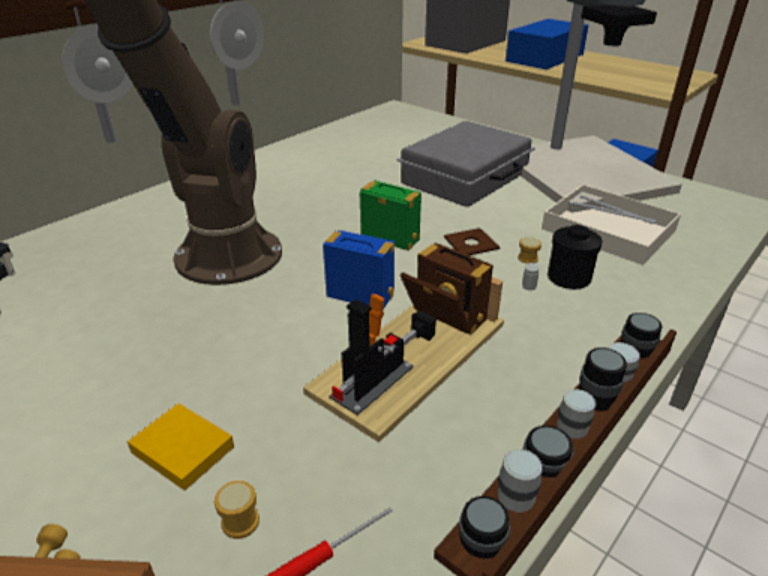

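View pics/top0.png

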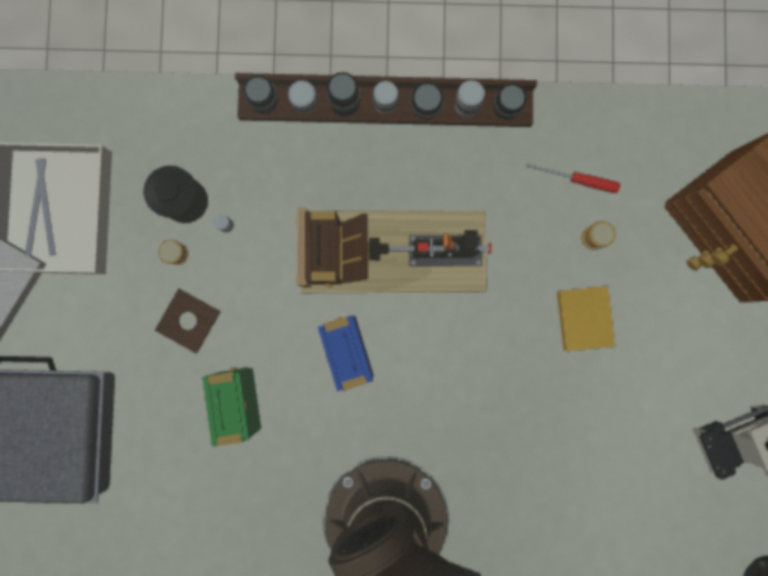

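The top view shows the board along world y, camera at the left end (x px ~335, y ~250), clamp at the right (445, 245), and grip and trigger near (470, 240). The blue and green decoys stand nearer the base. Next I measure from the depth.

```bash
python3 - <<'E'
from h import *
d=np.load("pics/top.npz"); P=d["P"]; im=d["im"].astype(int)
Z=P[...,2]
reg=np.zeros(Z.shape,bool); reg[135:200,190:335]=1
m=reg&(abs(Z-.018)<.005)
pts=P[m][:,:2]; rect=cv2.minAreaRect(pts.astype(np.float32)); print("board",rect,cv2.boxPoints(rect).round(4).tolist())
def st(n,m):
    p=P[m]; print(n,len(p),"min",p.min(0).round(4),"max",p.max(0).round(4),"med",np.median(p,0).round(4))
st("griptop",reg&(abs(Z-.198)<.006))
o=reg&(im[...,0]>160)&(im[...,1]>60)&(im[...,1]<130)&(im[...,2]<70); st("orange",o)
st("orange hi",o&(Z>.17))
reg2=reg.copy(); reg2[:,248:]=0
st("box top",reg2&(abs(Z-.148)<.006))
rb=reg2&(Z>.06)&(Z<.2)
for u in range(196,262,2):
    print(u,P[166,u].round(3),P[156,u].round(3),im[166,u])
d=np.load("pics/scene.npz"); P=d["P"]; im=d["im"].astype(int); Z=P[...,2]
reg=(abs(P[...,0]-.55)<.15)&(P[...,1]<.3)&(P[...,1]>-.25)
o=reg&(im[...,0]>150)&(im[...,1]>50)&(im[...,1]<130)&(im[...,2]<60)&(Z>.12); st("orange sc",o); 
k=reg&(im.max(-1)<60)&(Z>.13); st("grip sc",k)
for z in np.arange(.13,.2,.01):
    for n,q in(("o",o),("g",k)):
        w=q&(abs(Z-z)<.005)
        if w.sum(): print(n,z.round(3),P[w].min(0).round(4),P[w].max(0).round(4))
im=d["im"]; save("sc_crop.png",cv2.resize(im[140:300,190:350],(800,800),interpolation=cv2.INTER_CUBIC)[:600+200])
E
```

```text
board ((0.5508201718330383, -0.004757747054100037), (0.16955454647541046, 0.3832331895828247), 1.3261104822158813) [[0.46160000562667847, 0.18479999899864197], [0.47049999237060547, -0.19830000400543213], [0.6399999856948853, -0.19439999759197235], [0.6310999989509583, 0.18880000710487366]]
griptop 125 min [ 0.5375 -0.1518  0.1921] max [ 0.5702 -0.0929  0.2033] med [ 0.554  -0.1383  0.1983]Traceback (most recent call last):
  File "<stdin>", line 10, in <module>
  File "<stdin>", line 8, in st
    return umr_minimum(a, axis, None, out, keepdims, initial, where)
ValueError: zero-size array to reduction operation minimum which has no identity
```

```bash
python3 - <<'E'
from h import *
c0=np.array([.5508,-.0048,0]); Rb=R.from_euler('z',.0232).as_matrix()
def load(n):
    d=np.load(f"pics/{n}.npz"); im=d["im"]; B=(d["P"]-c0)@Rb; hsv=cv2.cvtColor(im,cv2.COLOR_RGB2HSV)
    return im,B,hsv,np.abs(B[...,0])<.09
def st(n,p):
    if len(p): print(n,len(p),"min",p.min(0).round(4),"max",p.max(0).round(4),"med",np.median(p,0).round(4))
for n in("top","scene"):
    im,B,h,ok=load(n); ok=ok&(abs(B[...,1])<.2); Z=B[...,2]
    o=ok&(h[...,0]<16)&(h[...,1]>190)&(h[...,2]>100)&(Z>.1); k=ok&(h[...,2]<70)&(h[...,1]<100)&(Z>.12)&(B[...,1]<0)
    print(n)
    st("box top",B[ok&(abs(Z-.148)<.003)&(B[...,1]>.05)])
    st("jaw",B[ok&(h[...,2]<70)&(h[...,1]<100)&(abs(Z-.05)<.03)&(B[...,1]>-.05)&(B[...,1]<.09)&(abs(B[...,0])<.03)])
    for z in np.arange(.12,.205,.01):
        st(f"o {z:.2f}",B[o&(abs(Z-z)<.005)]); st(f"g {z:.2f}",B[k&(abs(Z-z)<.005)])
    # bed section
    b=ok&(abs(B[...,0])<.06)&(B[...,1]>.0)&(B[...,1]<.14)&(Z>.03)&(h[...,1]>90)&(B[...,1]<.2)
    for z in np.arange(.04,.16,.01): st(f"wood {z:.2f}",B[b&(abs(Z-z)<.005)])
im=np.load("pics/scene.npz")["im"]
save("crop.png",cv2.resize(im[150:300,190:350],(640,600),interpolation=cv2.INTER_CUBIC))
E
```

```text
top
box top 755 min [-0.0688  0.1076  0.1451] max [0.0605 0.167  0.151 ] med [-0.0047  0.1354  0.1487]
jaw 160 min [-0.022  -0.0494  0.0229] max [0.0286 0.087  0.0799] med [-0.0045  0.0336  0.0743]
g 0.13 6 min [-0.0136 -0.1282  0.1261] max [ 0.0125 -0.1249  0.1345] med [-0.0028 -0.1253  0.1311]
g 0.14 11 min [-0.0152 -0.1432  0.1363] max [ 0.0081 -0.1245  0.1433] med [-0.0144 -0.1301  0.1371]
g 0.15 4 min [-0.0133 -0.1282  0.145 ] max [ 0.0122 -0.1251  0.1547] med [-0.0048 -0.1261  0.1502]
g 0.16 12 min [-0.0148 -0.143   0.1556] max [ 0.008  -0.1244  0.1639] med [-0.0113 -0.1275  0.1591]
g 0.17 2 min [-0.0124 -0.1262  0.1667] max [-0.0102 -0.1256  0.1711] med [-0.0113 -0.1259  0.1689]
g 0.18 7 min [-0.0084 -0.1252  0.1755] max [ 0.0082 -0.1244  0.1813] med [-1.000e-04 -1.247e-01  1.784e-01]
g 0.19 7 min [-0.0157 -0.1469  0.193 ] max [ 0.0032 -0.1254  0.1942] med [-0.0075 -0.1414  0.1937]
g 0.20 95 min [-0.0162 -0.1461  0.1957] max [ 0.0134 -0.1242  0.2033] med [-0.0003 -0.135   0.1988]
wood 0.04 56 min [-0.0584  0.1007  0.035 ] max [0.0518 0.1075 0.044 ] med [-0.0028  0.1041  0.0396
[... 3477 characters left out ...]
755 0.0805]
wood 0.09 139 min [-0.0594  0.066   0.085 ] max [0.0594 0.14   0.0949] med [0.0133 0.1081 0.0904]
wood 0.10 185 min [-0.0599  0.0604  0.095 ] max [0.0599 0.1382 0.105 ] med [0.0039 0.1139 0.0996]
wood 0.11 184 min [-0.0587  0.0569  0.1051] max [0.0596 0.1399 0.115 ] med [0.011  0.1212 0.1108]
wood 0.12 123 min [-0.0599  0.0503  0.1151] max [0.0594 0.1391 0.1249] med [0.0095 0.0568 0.1192]
wood 0.13 165 min [-0.0583  0.0472  0.1251] max [0.0595 0.1382 0.1349] med [0.0122 0.0537 0.1306]
wood 0.14 129 min [-0.0594  0.0537  0.1351] max [0.0598 0.1391 0.145 ] med [0.0136 0.109  0.142 ]
wood 0.15 273 min [-0.0592  0.1049  0.145 ] max [0.0599 0.1399 0.1545] med [-0.0018  0.123   0.1467]
```

View pics/crop.png

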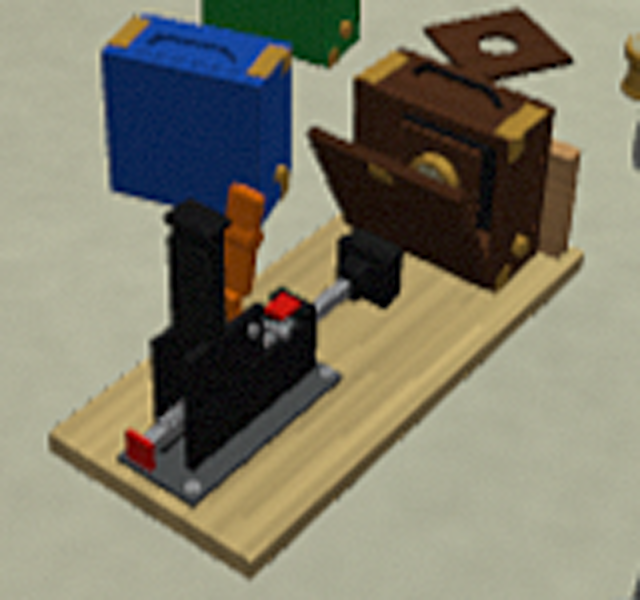

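The crop shows the grip and orange trigger near (200, 260), the jaw near (370, 265), and the bed's top edge running from (315, 130) to (480, 240). In the board frame:
- the grip's y is about -0.1355
- the blade front is about -0.0885
- the bed edge is about 0.048, at an angle of about 0.47 rad
- the camera's front face is about 0.1065

First I turn the tool's x onto -board y and move over the gap between the clamp and the bed.

Call:
arm_command --rows '[{"rz": 0.8,"dz": -0.2,"grip": 0},{"rz": 0.8,"dz": -0.2,"grip": 0},{"rz": 0.8,"grip": 0},{"rz": 0.77,"grip": 0},{"dx": -1,"dy": -0.54,"grip": 0},{"dx": -1,"dy": -0.54,"grip": 0},{"dx": -1,"dy": -0.54,"grip": 0},{"dx": -1,"dy": -0.54,"grip": 0},{"dx": -1,"dy": -0.54,"grip": 0},{"dx": -1,"dy": -0.54,"grip": 0}]' --newtons 20

```text
invalid input
```

```bash
cat >> h.py <<'E'
c0=np.array([.5508,-.0048,0]); Rb=R.from_euler('z',.0232).as_matrix()
Rt=Rb@np.array([[0,-1,0],[-1,0,0],[0,0,-1.]])   # wanted tool axes
def go(b):
    s=r.read_state(); M=att(s["eef_rot"]); p=np.array(s["ee_pos"])
    print("t",s["clock"],"board",((p-c0)@Rb).round(4),"F(board)",(np.array(s["force"])@Rb).round(2),"w",round(s["grip_width"],4))
    print("d units",((c0+Rb@np.array(b)-p)@M/.03).round(2),"turn units",(R.from_matrix(M.T@Rt).as_rotvec()/.12).round(2))
E
python3 -c "
from h import *
go([-.003,.018,.25])"
```

```text
t 0.1 board [-0.3191 -0.5626  0.248 ] F(board) [-0.01 -0.07 -0.03] w 0.0917
d units [-14.07 -16.96  -0.05] turn units [0.   0.01 3.16]
```

Call:
arm_command --rows '[{"dx": 0,"dy": 0,"dz": -0.2,"rx": 0,"ry": 0,"rz": 0.8,"grip": 0},{"dx": 0,"dy": 0,"dz": -0.2,"rx": 0,"ry": 0,"rz": 0.8,"grip": 0},{"dx": 0,"dy": 0,"dz": 0,"rx": 0,"ry": 0,"rz": 0.8,"grip": 0},{"dx": 0,"dy": 0,"dz": 0,"rx": 0,"ry": 0,"rz": 0.77,"grip": 0},{"dx": -1,"dy": -0.54,"dz": 0,"rx": 0,"ry": 0,"rz": 0,"grip": 0},{"dx": -1,"dy": -0.54,"dz": 0,"rx": 0,"ry": 0,"rz": 0,"grip": 0},{"dx": -1,"dy": -0.54,"dz": 0,"rx": 0,"ry": 0,"rz": 0,"grip": 0},{"dx": -1,"dy": -0.54,"dz": 0,"rx": 0,"ry": 0,"rz": 0,"grip": 0},{"dx": -1,"dy": -0.54,"dz": 0,"rx": 0,"ry": 0,"rz": 0,"grip": 0},{"dx": -1,"dy": -0.54,"dz": 0,"rx": 0,"ry": 0,"rz": 0,"grip": 0}]' --newtons 20

```text
clock: 0.93
ee_pos: [0.3384, -0.3912, 0.2605]
eef_rot: [2.246, -2.197, -0.001]
force: [0.8, -0.5, 0.1]
grip_width: 0.03
```

```bash
python3 -c "
from h import *
go([-.003,.018,.25])"
```

```text
t 0.9333 board [-0.2213 -0.3814  0.2605] F(board) [ 0.81 -0.55  0.11] w 0.03
d units [-13.32  -7.26   0.35] turn units [ 0.    0.   -0.01]
```

Call:
arm_command --rows '[{"dx": -1,"dy": -0.55,"dz": 0,"rx": 0,"ry": 0,"rz": 0,"grip": 0},{"dx": -1,"dy": -0.55,"dz": 0,"rx": 0,"ry": 0,"rz": 0,"grip": 0},{"dx": -1,"dy": -0.55,"dz": 0,"rx": 0,"ry": 0,"rz": 0,"grip": 0},{"dx": -1,"dy": -0.55,"dz": 0,"rx": 0,"ry": 0,"rz": 0,"grip": 0},{"dx": -1,"dy": -0.55,"dz": 0,"rx": 0,"ry": 0,"rz": 0,"grip": 0},{"dx": -1,"dy": -0.55,"dz": 0,"rx": 0,"ry": 0,"rz": 0,"grip": 0},{"dx": -1,"dy": -0.55,"dz": 0,"rx": 0,"ry": 0,"rz": 0,"grip": 0},{"dx": -1,"dy": -0.55,"dz": 0,"rx": 0,"ry": 0,"rz": 0,"grip": 0},{"dx": -1,"dy": -0.55,"dz": 0,"rx": 0,"ry": 0,"rz": 0,"grip": 0},{"dx": -1,"dy": -0.55,"dz": 0,"rx": 0,"ry": 0,"rz": 0,"grip": 0}]'

```text
clock: 1.77
ee_pos: [0.4967, -0.0877, 0.2606]
eef_rot: [2.246, -2.196, -0.0]
force: [-0.3, -0.5, 0.4]
grip_width: 0.0009
```

Call:
arm_command --rows '[{"dx": -1,"dy": -0.5,"dz": 0,"rx": 0,"ry": 0,"rz": 0,"grip": 0},{"dx": -1,"dy": -0.5,"dz": 0,"rx": 0,"ry": 0,"rz": 0,"grip": 0},{"dx": -0.5,"dy": -0.3,"dz": 0,"rx": 0,"ry": 0,"rz": 0,"grip": 0},{"dx": 0,"dy": 0,"dz": 0,"rx": 0,"ry": 0,"rz": 0,"grip": 0},{"dx": 0,"dy": 0,"dz": 0,"rx": 0,"ry": 0,"rz": 0,"grip": 0},{"dx": 0,"dy": 0,"dz": 0,"rx": 0,"ry": 0,"rz": 0,"grip": 0},{"dx": 0,"dy": 0,"dz": 0,"rx": 0,"ry": 0,"rz": 0,"grip": 0},{"dx": 0,"dy": 0,"dz": 0,"rx": 0,"ry": 0,"rz": 0,"grip": 0},{"dx": 0,"dy": 0,"dz": 0,"rx": 0,"ry": 0,"rz": 0,"grip": 0},{"dx": 0,"dy": 0,"dz": 0,"rx": 0,"ry": 0,"rz": 0,"grip": 0}]'

```text
clock: 2.6
ee_pos: [0.5336, -0.0141, 0.2608]
eef_rot: [2.245, -2.198, 0.0]
force: [-0.0, -0.7, -0.3]
grip_width: 0.0005
```

```bash
python3 -c "
from h import *
go([-.003,.018,.125])
im,P,T,K=grab('wrist'); np.savez('pics/w1',im=im,P=P); save('w1.png',im)
"
```

```text
t 2.6 board [-0.0174 -0.0089  0.2608] F(board) [-0.04 -0.74 -0.3 ] w 0.0005
d units [-0.9  -0.48  4.53] turn units [-0.   -0.   -0.02]
```

View pics/w1.png

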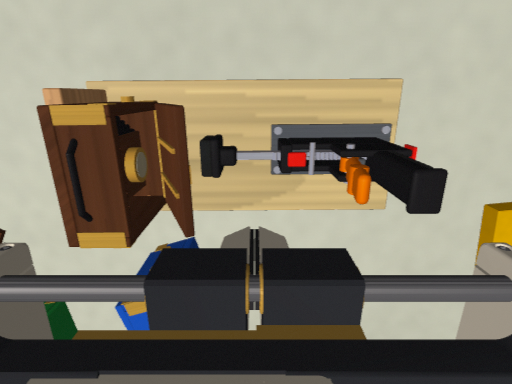

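The wrist view shows the camera with its half-open bed (edge at px 160-192), the jaw at (213, 155), the trigger at (355, 180) and the grip at (425, 190). A quick check of the key positions in this cloud before descending.

```bash
python3 - <<'E'
from h import *
d=np.load("pics/w1.npz"); B=(d["P"]-c0)@Rb; im=d["im"]; h=cv2.cvtColor(im,cv2.COLOR_RGB2HSV); Z=B[...,2]
def st(n,p):
    if len(p): print(n,len(p),np.percentile(p,2,0).round(4),np.percentile(p,98,0).round(4))
r0=np.zeros(Z.shape,bool); r0[60:235,30:450]=1
o=r0&(h[...,0]<16)&(h[...,1]>190)&(h[...,2]>150)&(B[...,1]<-.05)&(Z>.1)
st("o163",B[o&(abs(Z-.165)<.004)]); st("otop",B[o&(Z>.175)])
g=r0&(h[...,2]<60)&(B[...,1]<-.1); st("griptop",B[g&(abs(Z-.198)<.004)])
b=r0&(B[...,1]<.09)&(B[...,1]>.03)&(Z>.085)
for z in(.09,.1,.11,.12,.125,.13,.135): st(f"bed {z}",B[b&(abs(Z-z)<.0025)])
st("boxtop",B[r0&(abs(Z-.148)<.004)&(B[...,1]>.08)])
j=r0&(h[...,2]<60)&(B[...,1]>0)&(B[...,1]<.06); st("jawtop",B[j&(abs(Z-.075)<.004)])
q=r0&(abs(Z-.018)<.004)&(h[...,1]>40);st("board",B[q])
E
```

```text
o163 146 [-0.0099 -0.0999  0.1614] [ 0.0117 -0.0869  0.1686]
otop 411 [-0.0091 -0.0943  0.1773] [ 0.0111 -0.0853  0.1917]
griptop 1459 [-0.0138 -0.144   0.1945] [ 0.0169 -0.1219  0.1983]
bed 0.09 86 [-0.0608  0.0799  0.0876] [0.0567 0.0846 0.0924]
bed 0.1 108 [-0.0622  0.0708  0.0975] [0.0586 0.0795 0.1023]
bed 0.11 112 [-0.0607  0.0701  0.1076] [0.0552 0.0743 0.1123]
bed 0.12 131 [-0.0615  0.0652  0.1176] [0.057  0.07   0.1223]
bed 0.125 172 [-0.0618  0.0625  0.1226] [0.0557 0.0677 0.1274]
bed 0.13 808 [-0.0618  0.0511  0.128 ] [0.0578 0.0631 0.1325]
bed 0.135 774 [-0.061   0.0531  0.1325] [0.0556 0.0607 0.135 ]
boxtop 8416 [-0.054   0.1087  0.1456] [0.0586 0.1665 0.1491]
jawtop 677 [-0.0193  0.0299  0.0722] [0.02   0.0494 0.0763]
board 20320 [-0.0811 -0.1826  0.0155] [0.083  0.1581 0.0188]
```

Call:
arm_command --rows '[{"dx": -0.5,"dy": -0.25,"dz": 0,"rx": 0,"ry": 0,"rz": 0,"grip": 0},{"dx": -0.46,"dy": -0.26,"dz": 0,"rx": 0,"ry": 0,"rz": 0,"grip": 0},{"dx": 0,"dy": 0,"dz": 0.5,"rx": 0,"ry": 0,"rz": 0,"grip": 0},{"dx": 0,"dy": 0,"dz": 0.5,"rx": 0,"ry": 0,"rz": 0,"grip": 0},{"dx": 0,"dy": 0,"dz": 0.5,"rx": 0,"ry": 0,"rz": 0,"grip": 0},{"dx": 0,"dy": 0,"dz": 0,"rx": 0,"ry": 0,"rz": 0,"grip": 0},{"dx": 0,"dy": 0,"dz": 0,"rx": 0,"ry": 0,"rz": 0,"grip": 0},{"dx": 0,"dy": 0,"dz": 0,"rx": 0,"ry": 0,"rz": 0,"grip": 0},{"dx": 0,"dy": 0,"dz": 0,"rx": 0,"ry": 0,"rz": 0,"grip": 0},{"dx": 0,"dy": 0,"dz": 0,"rx": 0,"ry": 0,"rz": 0,"grip": 0}]'

```text
clock: 3.48
ee_pos: [0.5489, 0.0157, 0.2167]
eef_rot: [-2.245, 2.196, -0.002]
force: [0.4, 0.4, -0.1]
grip_width: 0.0006
```

```bash
python3 -c "
from h import *
go([-.002,.020,.125])"
```

```text
t 3.4833 board [-0.0014  0.0206  0.2167] F(board) [ 0.38  0.37 -0.12] w 0.0006
d units [0.02 0.02 3.06] turn units [-0.01  0.   -0.01]
```

Call:
arm_command --rows '[{"dx": 0,"dy": 0,"dz": 0.5,"rx": 0,"ry": 0,"rz": 0,"grip": 0},{"dx": 0,"dy": 0,"dz": 0.6,"rx": 0,"ry": 0,"rz": 0,"grip": 0},{"dx": 0,"dy": 0,"dz": 0.6,"rx": 0,"ry": 0,"rz": 0,"grip": 0},{"dx": 0,"dy": 0,"dz": 0.6,"rx": 0,"ry": 0,"rz": 0,"grip": 0},{"dx": 0,"dy": 0,"dz": 0.5,"rx": 0,"ry": 0,"rz": 0,"grip": 0},{"dx": 0,"dy": 0,"dz": 0.26,"rx": 0,"ry": 0,"rz": 0,"grip": 0},{"dx": 0,"dy": 0,"dz": 0,"rx": 0,"ry": 0,"rz": 0,"grip": 0},{"dx": 0,"dy": 0,"dz": 0,"rx": 0,"ry": 0,"rz": 0,"grip": 0},{"dx": 0,"dy": 0,"dz": 0,"rx": 0,"ry": 0,"rz": 0,"grip": 0},{"dx": 0,"dy": 0,"dz": 0,"rx": 0,"ry": 0,"rz": 0,"grip": 0}]'

```text
clock: 4.32
ee_pos: [0.5491, 0.0158, 0.1251]
eef_rot: [-2.245, 2.196, -0.002]
force: [-0.4, -0.1, 0.1]
grip_width: 0.0
```

Call:
arm_command --rows '[{"dx": -0.2,"dy": 0,"dz": 0,"rx": 0,"ry": 0,"rz": 0,"grip": 0},{"dx": -0.2,"dy": 0,"dz": 0,"rx": 0,"ry": 0,"rz": 0,"grip": 0},{"dx": -0.2,"dy": 0,"dz": 0,"rx": 0,"ry": 0,"rz": 0,"grip": 0},{"dx": -0.2,"dy": 0,"dz": 0,"rx": 0,"ry": 0,"rz": 0,"grip": 0},{"dx": -0.2,"dy": 0,"dz": 0,"rx": 0,"ry": 0,"rz": 0,"grip": 0},{"dx": -0.2,"dy": 0,"dz": 0,"rx": 0,"ry": 0,"rz": 0,"grip": 0},{"dx": -0.2,"dy": 0,"dz": 0,"rx": 0,"ry": 0,"rz": 0,"grip": 0},{"dx": -0.2,"dy": 0,"dz": 0,"rx": 0,"ry": 0,"rz": 0,"grip": 0},{"dx": 0,"dy": 0,"dz": 0,"rx": 0,"ry": 0,"rz": 0,"grip": 0},{"dx": 0,"dy": 0,"dz": 0,"rx": 0,"ry": 0,"rz": 0,"grip": 0}]'

```text
clock: 5.15
ee_pos: [0.5471, 0.0646, 0.1238]
eef_rot: [-2.247, 2.195, 0.001]
force: [-0.0, 0.1, -0.1]
grip_width: 0.0006
```

```bash
python3 -c "
from h import *
go([-.002,.079,.125])
im,P,T,K=grab('scene'); np.savez('pics/s2',im=im,P=P); save('s2.png',cv2.resize(im[120:260,210:380],(680,560)))"
```

```text
t 5.15 board [-0.0021  0.0695  0.1238] F(board) [-0.03  0.08 -0.13] w 0.0006
d units [-0.32 -0.   -0.04] turn units [0. 0. 0.]
```

View pics/s2.png

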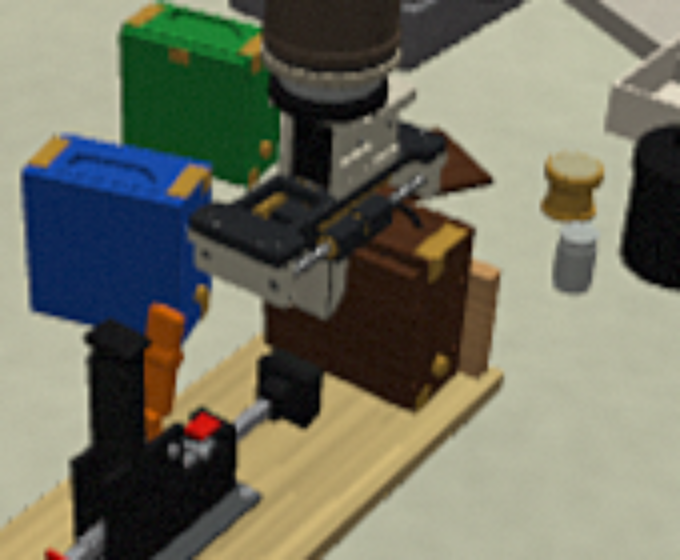

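The bed (around (350, 330) in the crop) is nearly upright and the camera still stands upright. I push the last few millimetres slowly.

Call:
arm_command --rows '[{"dx": -0.06,"dy": 0,"dz": 0,"rx": 0,"ry": 0,"rz": 0,"grip": 0},{"dx": -0.06,"dy": 0,"dz": 0,"rx": 0,"ry": 0,"rz": 0,"grip": 0},{"dx": -0.06,"dy": 0,"dz": 0,"rx": 0,"ry": 0,"rz": 0,"grip": 0},{"dx": -0.06,"dy": 0,"dz": 0,"rx": 0,"ry": 0,"rz": 0,"grip": 0},{"dx": -0.04,"dy": 0,"dz": 0,"rx": 0,"ry": 0,"rz": 0,"grip": 0},{"dx": 0,"dy": 0,"dz": 0,"rx": 0,"ry": 0,"rz": 0,"grip": 0},{"dx": 0,"dy": 0,"dz": 0,"rx": 0,"ry": 0,"rz": 0,"grip": 0},{"dx": 0,"dy": 0,"dz": 0,"rx": 0,"ry": 0,"rz": 0,"grip": 0},{"dx": 0,"dy": 0,"dz": 0,"rx": 0,"ry": 0,"rz": 0,"grip": 0},{"dx": 0,"dy": 0,"dz": 0,"rx": 0,"ry": 0,"rz": 0,"grip": 0}]'

```text
clock: 6.03
ee_pos: [0.5471, 0.0722, 0.1239]
eef_rot: [2.246, -2.197, -0.0]
force: [1.0, 0.3, -0.5]
grip_width: 0.0002
```

```bash
cat >> h.py <<'E'
def cam(n="scene"):
    im,P,T,K=grab(n); B=(P-c0)@Rb; z=B[...,2]
    ok=(abs(B[...,0]+.003)<.062)&(B[...,1]>.04)&(B[...,1]<.16)&(im.max(-1)>25)&(im[...,0]>im[...,2]+15)
    for a in np.arange(.04,.15,.02):
        p=B[ok&(abs(z-a)<.005)&(B[...,1]<.12)]
        if len(p)>5: print(f"front z{a:.2f}",len(p),np.percentile(p[:,1],[5,50,95]).round(4))
    t=B[(abs(B[...,0])<.062)&(abs(z-.1475)<.004)&(B[...,1]>.09)&(B[...,1]<.18)]
    if len(t): print("top",len(t),np.percentile(t[:,1],[1,99]).round(4))
    return im,B
E
python3 -c "
from h import *
go([-.002,.079,.125]); cam()"
```

```text
t 6.0333 board [-0.0019  0.077   0.1239] F(board) [ 1.03  0.26 -0.47] w 0.0002
d units [-0.07  0.   -0.04] turn units [ 0.    0.   -0.01]
front z0.04 108 [0.0956 0.0981 0.1067]
front z0.06 117 [0.0946 0.0976 0.1101]
front z0.08 75 [0.0951 0.0975 0.1095]
front z0.10 65 [0.0951 0.0974 0.1117]
front z0.12 67 [0.0922 0.097  0.1124]
front z0.14 96 [0.0943 0.0986 0.1103]
top 249 [0.0949 0.1672]
```

Call:
arm_command --rows '[{"dx": -0.03,"dy": 0,"dz": 0,"rx": 0,"ry": 0,"rz": 0,"grip": 0},{"dx": -0.03,"dy": 0,"dz": 0,"rx": 0,"ry": 0,"rz": 0,"grip": 0},{"dx": -0.03,"dy": 0,"dz": 0,"rx": 0,"ry": 0,"rz": 0,"grip": 0},{"dx": -0.03,"dy": 0,"dz": 0,"rx": 0,"ry": 0,"rz": 0,"grip": 0},{"dx": 0,"dy": 0,"dz": 0,"rx": 0,"ry": 0,"rz": 0,"grip": 0},{"dx": 0,"dy": 0,"dz": 0,"rx": 0,"ry": 0,"rz": 0,"grip": 0},{"dx": 0,"dy": 0,"dz": 0,"rx": 0,"ry": 0,"rz": 0,"grip": 0},{"dx": 0,"dy": 0,"dz": 0,"rx": 0,"ry": 0,"rz": 0,"grip": 0},{"dx": 0,"dy": 0,"dz": 0,"rx": 0,"ry": 0,"rz": 0,"grip": 0},{"dx": 0,"dy": 0,"dz": 0,"rx": 0,"ry": 0,"rz": 0,"grip": 0}]'

```text
clock: 6.92
ee_pos: [0.5471, 0.0755, 0.124]
eef_rot: [2.246, -2.197, 0.0]
force: [-0.7, -2.8, 2.8]
grip_width: 0.0006
```

```bash
python3 -c "
from h import *
go([-.002,.079,.125]); cam()"
```

```text
t 6.9167 board [-0.0019  0.0804  0.124 ] F(board) [-0.76 -2.8   2.78] w 0.0006
d units [ 0.05  0.   -0.03] turn units [-0.   -0.   -0.01]
front z0.04 113 [0.096  0.0983 0.1054]
front z0.06 109 [0.0957 0.0985 0.1083]
front z0.08 85 [0.0961 0.0989 0.1092]
front z0.10 60 [0.0965 0.099  0.1103]
front z0.12 63 [0.0961 0.0991 0.1109]
front z0.14 91 [0.066  0.1004 0.1115]
top 250 [0.0977 0.1666]
```

Contact force is now -2.8 N and the front is vertical within noise, so the bed is shut. I retreat, rise and check.

Call:
arm_command --rows '[{"dx": 0.2,"dy": 0,"dz": 0,"rx": 0,"ry": 0,"rz": 0,"grip": 0},{"dx": 0.4,"dy": 0,"dz": 0,"rx": 0,"ry": 0,"rz": 0,"grip": 0},{"dx": 0.6,"dy": 0,"dz": 0,"rx": 0,"ry": 0,"rz": 0,"grip": 0},{"dx": 0.3,"dy": 0,"dz": -0.3,"rx": 0,"ry": 0,"rz": 0,"grip": 0},{"dx": 0,"dy": 0,"dz": -0.8,"rx": 0,"ry": 0,"rz": 0,"grip": 0},{"dx": 0,"dy": 0,"dz": -1,"rx": 0,"ry": 0,"rz": 0,"grip": 0},{"dx": 0,"dy": 0,"dz": -1,"rx": 0,"ry": 0,"rz": 0,"grip": 0.3},{"dx": 0,"dy": 0,"dz": -1,"rx": 0,"ry": 0,"rz": 0,"grip": 1},{"dx": 0,"dy": 0,"dz": -0.4,"rx": 0,"ry": 0,"rz": 0,"grip": 1},{"dx": 0,"dy": 0,"dz": 0,"rx": 0,"ry": 0,"rz": 0,"grip": 1}]'

```text
clock: 7.8
ee_pos: [0.5497, 0.0306, 0.2631]
eef_rot: [-2.242, 2.194, -0.006]
force: [0.5, 0.1, 0.3]
grip_width: 0.0231
```

```bash
python3 -c "
from h import *
go([.001,-.117,.26]); im,B=cam('top'); cam()
save('t3.png',cv2.resize(im[120:210,180:345],(800,436)))"
```

```text
t 7.8 board [-0.0003  0.0354  0.2631] F(board) [0.49 0.1  0.3 ] w 0.0231
d units [ 5.08 -0.05  0.1 ] turn units [-0.05  0.01 -0.01]
front z0.14 13 [0.1014 0.1053 0.112 ]
top 484 [0.0995 0.1667]
front z0.04 108 [0.0957 0.0983 0.1081]
front z0.06 112 [0.096  0.0984 0.11  ]
front z0.08 118 [0.0956 0.0981 0.1042]
front z0.10 121 [0.0965 0.0982 0.108 ]
front z0.12 121 [0.0959 0.0982 0.1103]
front z0.14 191 [0.0959 0.0998 0.1101]
top 546 [0.0966 0.167 ]
```

View pics/t3.png

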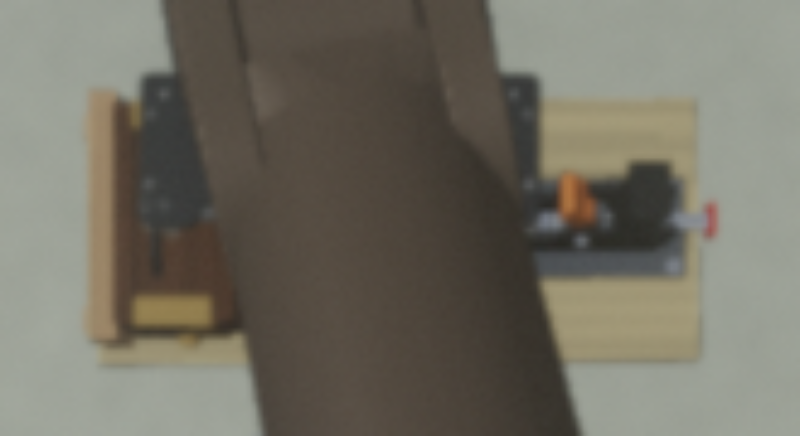

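The top view is mostly covered by the arm. The camera is still flush to the stop at (100-130, 210), and the scene depth shows the bed front at y=0.098 at every height, so it is shut. Now over the grip and trigger with open fingers.

Call:
arm_command --rows '[{"dx": 0.9,"dy": 0,"dz": 0,"rx": 0,"ry": 0,"rz": 0,"grip": 1},{"dx": 1,"dy": 0,"dz": 0,"rx": 0,"ry": 0,"rz": 0,"grip": 1},{"dx": 1,"dy": 0,"dz": 0,"rx": 0,"ry": 0,"rz": 0,"grip": 1},{"dx": 1,"dy": 0,"dz": 0,"rx": 0,"ry": 0,"rz": 0,"grip": 1},{"dx": 0.9,"dy": 0,"dz": 0,"rx": 0,"ry": 0,"rz": 0,"grip": 1},{"dx": 0.5,"dy": 0,"dz": 0,"rx": 0,"ry": 0,"rz": 0,"grip": 1},{"dx": 0,"dy": 0,"dz": 0,"rx": 0,"ry": 0,"rz": 0,"grip": 1},{"dx": 0,"dy": 0,"dz": 0,"rx": 0,"ry": 0,"rz": 0,"grip": 1},{"dx": 0,"dy": 0,"dz": 0,"rx": 0,"ry": 0,"rz": 0,"grip": 1},{"dx": 0,"dy": 0,"dz": 0,"rx": 0,"ry": 0,"rz": 0,"grip": 1}]'

```text
clock: 8.73
ee_pos: [0.5514, -0.1267, 0.2584]
eef_rot: [2.248, -2.194, -0.002]
force: [0.0, -0.3, 0.6]
grip_width: 0.0914
```

```bash
python3 -c "
from h import *
go([.001,-.124,.166])"
```

```text
t 8.7333 board [-0.0022 -0.1219  0.2584] F(board) [ 0.   -0.32  0.56] w 0.0914
d units [ 0.07 -0.11  3.08] turn units [0.01 0.01 0.01]
```

Call:
arm_command --rows '[{"dx": 0.07,"dy": -0.11,"dz": 0,"rx": 0,"ry": 0,"rz": 0,"grip": 1},{"dx": 0,"dy": 0,"dz": 0.5,"rx": 0,"ry": 0,"rz": 0,"grip": 1},{"dx": 0,"dy": 0,"dz": 0.5,"rx": 0,"ry": 0,"rz": 0,"grip": 1},{"dx": 0,"dy": 0,"dz": 0.5,"rx": 0,"ry": 0,"rz": 0,"grip": 1},{"dx": 0,"dy": 0,"dz": 0.5,"rx": 0,"ry": 0,"rz": 0,"grip": 1},{"dx": 0,"dy": 0,"dz": 0.5,"rx": 0,"ry": 0,"rz": 0,"grip": 1},{"dx": 0,"dy": 0,"dz": 0.4,"rx": 0,"ry": 0,"rz": 0,"grip": 1},{"dx": 0,"dy": 0,"dz": 0.18,"rx": 0,"ry": 0,"rz": 0,"grip": 1},{"dx": 0,"dy": 0,"dz": 0,"rx": 0,"ry": 0,"rz": 0,"grip": 1},{"dx": 0,"dy": 0,"dz": 0,"rx": 0,"ry": 0,"rz": 0,"grip": 1}]'

```text
clock: 9.57
ee_pos: [0.5552, -0.1299, 0.1668]
eef_rot: [-2.247, 2.196, 0.0]
force: [0.0, -0.1, 0.2]
grip_width: 0.0922
```

```bash
python3 -c "
from h import *
go([.001,-.127,.166]);im,B=cam('scene'); im,_,_,_=grab('wrist'); save('w4.png',im)"
```

```text
t 9.5667 board [ 0.0015 -0.1251  0.1668] F(board) [ 0.04 -0.09  0.19] w 0.0922
d units [0.06 0.02 0.03] turn units [-0.  0. -0.]
front z0.04 113 [0.095  0.0981 0.1051]
front z0.06 116 [0.0953 0.0982 0.1087]
front z0.08 112 [0.0959 0.0981 0.1103]
front z0.10 114 [0.0956 0.0982 0.1055]
front z0.12 115 [0.096  0.0983 0.1037]
front z0.14 202 [0.0964 0.0997 0.1105]
top 541 [0.0984 0.166 ]
```

View pics/w4.png

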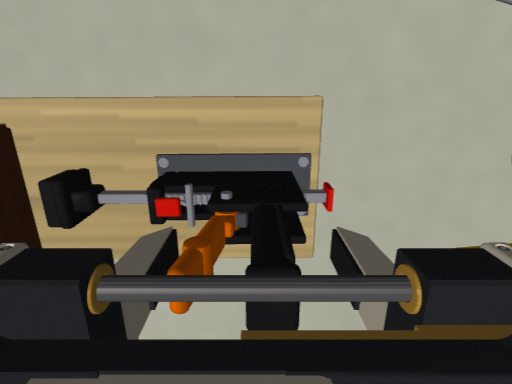

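The fingers straddle the orange blade (195, 260) and the black grip (272, 280) with clear gaps either side. First squeeze at 22 N.

Call:
arm_command --rows '[{"dx": 0,"dy": 0,"dz": 0,"rx": 0,"ry": 0,"rz": 0,"grip": 0.2},{"dx": 0,"dy": 0,"dz": 0,"rx": 0,"ry": 0,"rz": 0,"grip": 0.2},{"dx": 0,"dy": 0,"dz": 0,"rx": 0,"ry": 0,"rz": 0,"grip": 0.2},{"dx": 0,"dy": 0,"dz": 0,"rx": 0,"ry": 0,"rz": 0,"grip": 0.2},{"dx": 0,"dy": 0,"dz": 0,"rx": 0,"ry": 0,"rz": 0,"grip": 0.2},{"dx": 0,"dy": 0,"dz": 0,"rx": 0,"ry": 0,"rz": 0,"grip": 0.2},{"dx": 0,"dy": 0,"dz": 0,"rx": 0,"ry": 0,"rz": 0,"grip": 0.2},{"dx": 0,"dy": 0,"dz": 0,"rx": 0,"ry": 0,"rz": 0,"grip": 0.2},{"dx": 0,"dy": 0,"dz": 0,"rx": 0,"ry": 0,"rz": 0,"grip": 0.2},{"dx": 0,"dy": 0,"dz": 0,"rx": 0,"ry": 0,"rz": 0,"grip": 0.2}]' --newtons 22

```text
clock: 10.5
ee_pos: [0.5558, -0.1307, 0.1674]
eef_rot: [-2.245, 2.196, -0.003]
force: [1.2, 0.4, 5.8]
grip_width: 0.0349
```

```bash
cat >> h.py <<'E'
def jaw():
    im,P,T,K=grab("scene"); B=(P-c0)@Rb; h=cv2.cvtColor(im,cv2.COLOR_RGB2HSV)
    p=B[(abs(B[...,0])<.025)&(abs(B[...,2]-.055)<.02)&(B[...,1]>-.01)&(B[...,1]<.11)&(h[...,2]<60)&(h[...,1]<110)]
    print("jaw y",len(p),np.percentile(p[:,1],[2,10,50,90,98]).round(4))
    return im
E
python3 -c "
from h import *
go([.001,-.1275,.166]); jaw()"
```

```text
t 10.5 board [ 0.0021 -0.126   0.1674] F(board) [1.23 0.37 5.77] w 0.0349
d units [0.05 0.04 0.05] turn units [-0.02 -0.01 -0.01]
jaw y 182 [0.0217 0.0246 0.0409 0.0551 0.0596]
```

Full stroke: width 35 mm, wrist force small, jaw advanced about 11 mm. I pump two more strokes.

Call:
arm_command --rows '[{"dx": 0,"dy": 0,"dz": 0,"rx": 0,"ry": 0,"rz": 0,"grip": 0.7},{"dx": 0,"dy": 0,"dz": 0,"rx": 0,"ry": 0,"rz": 0,"grip": 0.7},{"dx": 0,"dy": 0,"dz": 0,"rx": 0,"ry": 0,"rz": 0,"grip": 0.7},{"dx": 0,"dy": 0,"dz": 0,"rx": 0,"ry": 0,"rz": 0,"grip": 0.7},{"dx": 0,"dy": 0,"dz": 0,"rx": 0,"ry": 0,"rz": 0,"grip": 0.7},{"dx": 0,"dy": 0,"dz": 0,"rx": 0,"ry": 0,"rz": 0,"grip": 0.2},{"dx": 0,"dy": 0,"dz": 0,"rx": 0,"ry": 0,"rz": 0,"grip": 0.2},{"dx": 0,"dy": 0,"dz": 0,"rx": 0,"ry": 0,"rz": 0,"grip": 0.2},{"dx": 0,"dy": 0,"dz": 0,"rx": 0,"ry": 0,"rz": 0,"grip": 0.2},{"dx": 0,"dy": 0,"dz": 0,"rx": 0,"ry": 0,"rz": 0,"grip": 0.2}]'

```text
clock: 11.38
ee_pos: [0.5552, -0.1302, 0.1669]
eef_rot: [-2.247, 2.196, -0.001]
force: [2.0, -5.3, 1.6]
grip_width: 0.0355
```

Call:
arm_command --rows '[{"dx": 0,"dy": 0,"dz": 0,"rx": 0,"ry": 0,"rz": 0,"grip": 0.7},{"dx": 0,"dy": 0,"dz": 0,"rx": 0,"ry": 0,"rz": 0,"grip": 0.7},{"dx": 0,"dy": 0,"dz": 0,"rx": 0,"ry": 0,"rz": 0,"grip": 0.7},{"dx": 0,"dy": 0,"dz": 0,"rx": 0,"ry": 0,"rz": 0,"grip": 0.7},{"dx": 0,"dy": 0,"dz": 0,"rx": 0,"ry": 0,"rz": 0,"grip": 0.7},{"dx": 0,"dy": 0,"dz": 0,"rx": 0,"ry": 0,"rz": 0,"grip": 0.2},{"dx": 0,"dy": 0,"dz": 0,"rx": 0,"ry": 0,"rz": 0,"grip": 0.2},{"dx": 0,"dy": 0,"dz": 0,"rx": 0,"ry": 0,"rz": 0,"grip": 0.2},{"dx": 0,"dy": 0,"dz": 0,"rx": 0,"ry": 0,"rz": 0,"grip": 0.2},{"dx": 0,"dy": 0,"dz": 0,"rx": 0,"ry": 0,"rz": 0,"grip": 0.2}]'

```text
clock: 12.22
ee_pos: [0.5549, -0.1302, 0.1667]
eef_rot: [2.247, -2.195, 0.0]
force: [1.4, -4.8, 1.5]
grip_width: 0.0358
```

```bash
python3 -c "
from h import *
go([.001,-.1275,.166]); jaw(); cam()"
```

```text
t 12.2167 board [ 0.0011 -0.1255  0.1667] F(board) [ 1.28 -4.83  1.49] w 0.0358
d units [0.07 0.   0.02] turn units [ 0. -0. -0.]
jaw y 192 [0.0309 0.034  0.05   0.065  0.0688]
front z0.04 70 [0.0956 0.0979 0.1083]
front z0.06 110 [0.0952 0.0981 0.1032]
front z0.08 115 [0.0955 0.0984 0.1089]
front z0.10 117 [0.0956 0.0981 0.1077]
front z0.12 123 [0.0955 0.0983 0.1066]
front z0.14 195 [0.096  0.0997 0.1109]
top 551 [0.0973 0.1662]
```

Only about 9 mm for two strokes, so the trigger may not be returning fully. I use longer releases.

Call:
arm_command --rows '[{"dx": 0,"dy": 0,"dz": 0,"rx": 0,"ry": 0,"rz": 0,"grip": 0.8},{"dx": 0,"dy": 0,"dz": 0,"rx": 0,"ry": 0,"rz": 0,"grip": 0.8},{"dx": 0,"dy": 0,"dz": 0,"rx": 0,"ry": 0,"rz": 0,"grip": 0.8},{"dx": 0,"dy": 0,"dz": 0,"rx": 0,"ry": 0,"rz": 0,"grip": 0.8},{"dx": 0,"dy": 0,"dz": 0,"rx": 0,"ry": 0,"rz": 0,"grip": 0.8},{"dx": 0,"dy": 0,"dz": 0,"rx": 0,"ry": 0,"rz": 0,"grip": 0.8},{"dx": 0,"dy": 0,"dz": 0,"rx": 0,"ry": 0,"rz": 0,"grip": 0.8},{"dx": 0,"dy": 0,"dz": 0,"rx": 0,"ry": 0,"rz": 0,"grip": 0.8},{"dx": 0,"dy": 0,"dz": 0,"rx": 0,"ry": 0,"rz": 0,"grip": 0.8},{"dx": 0,"dy": 0,"dz": 0,"rx": 0,"ry": 0,"rz": 0,"grip": 0.8}]'

```text
clock: 13.15
ee_pos: [0.5547, -0.1304, 0.1664]
eef_rot: [2.246, -2.196, -0.0]
force: [-0.6, 2.9, -2.8]
grip_width: 0.0733
```

```bash
python3 -c "
from h import *
go([.001,-.1275,.166]); jaw()"
```

```text
t 13.15 board [ 0.0009 -0.1257  0.1664] F(board) [-0.52  2.94 -2.81] w 0.0733
d units [ 0.06 -0.    0.01] turn units [ 0.   -0.   -0.01]
jaw y 181 [0.0317 0.0356 0.0513 0.0668 0.0686]
```

Call:
arm_command --rows '[{"dx": 0,"dy": 0,"dz": 0,"rx": 0,"ry": 0,"rz": 0,"grip": 0.2},{"dx": 0,"dy": 0,"dz": 0,"rx": 0,"ry": 0,"rz": 0,"grip": 0.2},{"dx": 0,"dy": 0,"dz": 0,"rx": 0,"ry": 0,"rz": 0,"grip": 0.2},{"dx": 0,"dy": 0,"dz": 0,"rx": 0,"ry": 0,"rz": 0,"grip": 0.2},{"dx": 0,"dy": 0,"dz": 0,"rx": 0,"ry": 0,"rz": 0,"grip": 0.2},{"dx": 0,"dy": 0,"dz": 0,"rx": 0,"ry": 0,"rz": 0,"grip": 0.2},{"dx": 0,"dy": 0,"dz": 0,"rx": 0,"ry": 0,"rz": 0,"grip": 0.2},{"dx": 0,"dy": 0,"dz": 0,"rx": 0,"ry": 0,"rz": 0,"grip": 0.2},{"dx": 0,"dy": 0,"dz": 0,"rx": 0,"ry": 0,"rz": 0,"grip": 0.2},{"dx": 0,"dy": 0,"dz": 0,"rx": 0,"ry": 0,"rz": 0,"grip": 0.2}]'

```text
clock: 14.03
ee_pos: [0.5554, -0.1307, 0.1673]
eef_rot: [-2.245, 2.197, -0.002]
force: [-2.2, 0.7, 7.0]
grip_width: 0.0347
```

```bash
python3 -c "
from h import *
go([.001,-.1275,.166]); jaw()"
```

```text
t 14.0333 board [ 0.0017 -0.126   0.1673] F(board) [-2.17  0.79  7.  ] w 0.0347
d units [0.05 0.02 0.04] turn units [-0.01 -0.   -0.01]
jaw y 191 [0.0424 0.0461 0.0614 0.076  0.0785]
```

10 mm per stroke with a full release. About 19 mm is left.

Call:
arm_command --rows '[{"dx": 0,"dy": 0,"dz": 0,"rx": 0,"ry": 0,"rz": 0,"grip": 0.8},{"dx": 0,"dy": 0,"dz": 0,"rx": 0,"ry": 0,"rz": 0,"grip": 0.8},{"dx": 0,"dy": 0,"dz": 0,"rx": 0,"ry": 0,"rz": 0,"grip": 0.8},{"dx": 0,"dy": 0,"dz": 0,"rx": 0,"ry": 0,"rz": 0,"grip": 0.8},{"dx": 0,"dy": 0,"dz": 0,"rx": 0,"ry": 0,"rz": 0,"grip": 0.8},{"dx": 0,"dy": 0,"dz": 0,"rx": 0,"ry": 0,"rz": 0,"grip": 0.8},{"dx": 0,"dy": 0,"dz": 0,"rx": 0,"ry": 0,"rz": 0,"grip": 0.8},{"dx": 0,"dy": 0,"dz": 0,"rx": 0,"ry": 0,"rz": 0,"grip": 0.8},{"dx": 0,"dy": 0,"dz": 0,"rx": 0,"ry": 0,"rz": 0,"grip": 0.8},{"dx": 0,"dy": 0,"dz": 0,"rx": 0,"ry": 0,"rz": 0,"grip": 0.8}]'

```text
clock: 14.92
ee_pos: [0.5548, -0.1304, 0.1664]
eef_rot: [2.246, -2.196, -0.0]
force: [0.8, 2.0, -2.8]
grip_width: 0.0736
```

Call:
arm_command --rows '[{"dx": 0,"dy": 0,"dz": 0,"rx": 0,"ry": 0,"rz": 0,"grip": 0.2},{"dx": 0,"dy": 0,"dz": 0,"rx": 0,"ry": 0,"rz": 0,"grip": 0.2},{"dx": 0,"dy": 0,"dz": 0,"rx": 0,"ry": 0,"rz": 0,"grip": 0.2},{"dx": 0,"dy": 0,"dz": 0,"rx": 0,"ry": 0,"rz": 0,"grip": 0.2},{"dx": 0,"dy": 0,"dz": 0,"rx": 0,"ry": 0,"rz": 0,"grip": 0.2},{"dx": 0,"dy": 0,"dz": 0,"rx": 0,"ry": 0,"rz": 0,"grip": 0.2},{"dx": 0,"dy": 0,"dz": 0,"rx": 0,"ry": 0,"rz": 0,"grip": 0.2},{"dx": 0,"dy": 0,"dz": 0,"rx": 0,"ry": 0,"rz": 0,"grip": 0.2},{"dx": 0,"dy": 0,"dz": 0,"rx": 0,"ry": 0,"rz": 0,"grip": 0.2},{"dx": 0,"dy": 0,"dz": 0,"rx": 0,"ry": 0,"rz": 0,"grip": 0.2}]'

```text
clock: 15.75
ee_pos: [0.5554, -0.1307, 0.1673]
eef_rot: [-2.245, 2.197, -0.002]
force: [-1.1, 1.6, 6.1]
grip_width: 0.0347
```

```bash
python3 -c "
from h import *
go([.001,-.1275,.166]); jaw(); cam()"
```

```text
t 15.75 board [ 0.0017 -0.126   0.1673] F(board) [-1.07  1.6   6.05] w 0.0347
d units [0.05 0.02 0.04] turn units [-0.01 -0.   -0.01]
jaw y 184 [0.0526 0.0563 0.0711 0.0858 0.0902]
front z0.04 62 [0.0949 0.0982 0.1096]
front z0.06 79 [0.0543 0.0982 0.1103]
front z0.08 113 [0.0956 0.0986 0.1087]
front z0.10 118 [0.0956 0.0986 0.104 ]
front z0.12 120 [0.0962 0.0985 0.1074]
front z0.14 190 [0.0955 0.0997 0.1104]
top 553 [0.0969 0.1668]
```

Call:
arm_command --rows '[{"dx": 0,"dy": 0,"dz": 0,"rx": 0,"ry": 0,"rz": 0,"grip": 0.8},{"dx": 0,"dy": 0,"dz": 0,"rx": 0,"ry": 0,"rz": 0,"grip": 0.8},{"dx": 0,"dy": 0,"dz": 0,"rx": 0,"ry": 0,"rz": 0,"grip": 0.8},{"dx": 0,"dy": 0,"dz": 0,"rx": 0,"ry": 0,"rz": 0,"grip": 0.8},{"dx": 0,"dy": 0,"dz": 0,"rx": 0,"ry": 0,"rz": 0,"grip": 0.8},{"dx": 0,"dy": 0,"dz": 0,"rx": 0,"ry": 0,"rz": 0,"grip": 0.8},{"dx": 0,"dy": 0,"dz": 0,"rx": 0,"ry": 0,"rz": 0,"grip": 0.8},{"dx": 0,"dy": 0,"dz": 0,"rx": 0,"ry": 0,"rz": 0,"grip": 0.8},{"dx": 0,"dy": 0,"dz": 0,"rx": 0,"ry": 0,"rz": 0,"grip": 0.8},{"dx": 0,"dy": 0,"dz": 0,"rx": 0,"ry": 0,"rz": 0,"grip": 0.8}]'

```text
clock: 16.68
ee_pos: [0.5547, -0.1304, 0.1664]
eef_rot: [2.246, -2.196, -0.0]
force: [1.3, 3.1, -1.8]
grip_width: 0.0731
```

Call:
arm_command --rows '[{"dx": 0,"dy": 0,"dz": 0,"rx": 0,"ry": 0,"rz": 0,"grip": 0.2},{"dx": 0,"dy": 0,"dz": 0,"rx": 0,"ry": 0,"rz": 0,"grip": 0.2},{"dx": 0,"dy": 0,"dz": 0,"rx": 0,"ry": 0,"rz": 0,"grip": 0.2},{"dx": 0,"dy": 0,"dz": 0,"rx": 0,"ry": 0,"rz": 0,"grip": 0.2},{"dx": 0,"dy": 0,"dz": 0,"rx": 0,"ry": 0,"rz": 0,"grip": 0.2},{"dx": 0,"dy": 0,"dz": 0,"rx": 0,"ry": 0,"rz": 0,"grip": 0.2},{"dx": 0,"dy": 0,"dz": 0,"rx": 0,"ry": 0,"rz": 0,"grip": 0.2},{"dx": 0,"dy": 0,"dz": 0,"rx": 0,"ry": 0,"rz": 0,"grip": 0.2},{"dx": 0,"dy": 0,"dz": 0,"rx": 0,"ry": 0,"rz": 0,"grip": 0.2},{"dx": 0,"dy": 0,"dz": 0,"rx": 0,"ry": 0,"rz": 0,"grip": 0.2}]'

```text
clock: 17.52
ee_pos: [0.5553, -0.1307, 0.1673]
eef_rot: [-2.245, 2.197, -0.002]
force: [-2.1, 1.4, 6.9]
grip_width: 0.0347
```

```bash
python3 -c "
from h import *
go([.001,-.1275,.166]); im=jaw(); cam(); save('s5.png',cv2.resize(im[120:260,210:380],(680,560)))"
```

```text
t 17.5167 board [ 0.0015 -0.1259  0.1673] F(board) [-2.07  1.43  6.94] w 0.0347
d units [0.05 0.02 0.04] turn units [-0.01 -0.   -0.01]
jaw y 181 [0.0601 0.0638 0.0799 0.0937 0.0977]
front z0.04 64 [0.0975 0.1    0.1064]
front z0.06 74 [0.0971 0.1004 0.1135]
front z0.08 110 [0.098 0.1   0.107]
front z0.10 127 [0.0975 0.0999 0.1111]
front z0.12 129 [0.0981 0.1002 0.111 ]
front z0.14 188 [0.0975 0.1015 0.1129]
top 547 [0.0993 0.1687]
```

View pics/s5.png

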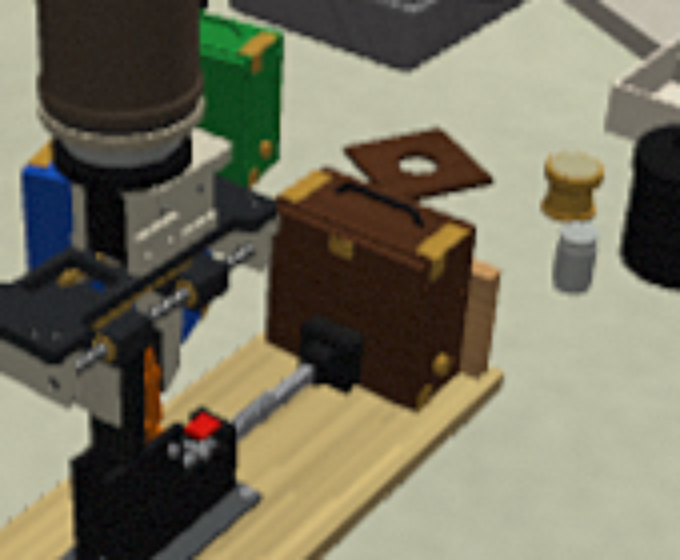

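The pad (330, 350) now touches the bed, and the camera has been pushed about 2 mm onto its stop and stands square. But the blade reached its end stop (35 mm), so the force is uncertain. I release once more, re-centre a little, and squeeze at 20 N so that it stalls mid-stroke.

Call:
arm_command --rows '[{"dx": 0,"dy": 0,"dz": 0,"rx": 0,"ry": 0,"rz": 0,"grip": 0.87},{"dx": 0,"dy": 0,"dz": 0,"rx": 0,"ry": 0,"rz": 0,"grip": 0.87},{"dx": 0,"dy": 0,"dz": 0,"rx": 0,"ry": 0,"rz": 0,"grip": 0.87},{"dx": 0,"dy": 0,"dz": 0,"rx": 0,"ry": 0,"rz": 0,"grip": 0.87},{"dx": -0.1,"dy": 0,"dz": 0,"rx": 0,"ry": 0,"rz": 0,"grip": 0.87},{"dx": -0.1,"dy": 0,"dz": 0,"rx": 0,"ry": 0,"rz": 0,"grip": 0.87},{"dx": 0,"dy": 0,"dz": 0,"rx": 0,"ry": 0,"rz": 0,"grip": 0.87},{"dx": 0,"dy": 0,"dz": 0,"rx": 0,"ry": 0,"rz": 0,"grip": 0.87},{"dx": 0,"dy": 0,"dz": 0,"rx": 0,"ry": 0,"rz": 0,"grip": 0.87},{"dx": 0,"dy": 0,"dz": 0,"rx": 0,"ry": 0,"rz": 0,"grip": 0.87}]' --newtons 20

```text
clock: 18.45
ee_pos: [0.5548, -0.1247, 0.1665]
eef_rot: [2.245, -2.197, 0.001]
force: [-0.7, -0.3, 0.2]
grip_width: 0.0797
```

Call:
arm_command --rows '[{"dx": 0,"dy": 0,"dz": 0,"rx": 0,"ry": 0,"rz": 0,"grip": 0.2},{"dx": 0,"dy": 0,"dz": 0,"rx": 0,"ry": 0,"rz": 0,"grip": 0.2},{"dx": 0,"dy": 0,"dz": 0,"rx": 0,"ry": 0,"rz": 0,"grip": 0.2},{"dx": 0,"dy": 0,"dz": 0,"rx": 0,"ry": 0,"rz": 0,"grip": 0.2},{"dx": 0,"dy": 0,"dz": 0,"rx": 0,"ry": 0,"rz": 0,"grip": 0.2},{"dx": 0,"dy": 0,"dz": 0,"rx": 0,"ry": 0,"rz": 0,"grip": 0.2},{"dx": 0,"dy": 0,"dz": 0,"rx": 0,"ry": 0,"rz": 0,"grip": 0.2},{"dx": 0,"dy": 0,"dz": 0,"rx": 0,"ry": 0,"rz": 0,"grip": 0.2},{"dx": 0,"dy": 0,"dz": 0,"rx": 0,"ry": 0,"rz": 0,"grip": 0.2},{"dx": 0,"dy": 0,"dz": 0,"rx": 0,"ry": 0,"rz": 0,"grip": 0.2}]'

```text
clock: 19.28
ee_pos: [0.5551, -0.1239, 0.1668]
eef_rot: [-2.246, 2.196, -0.0]
force: [-0.7, 4.9, 5.5]
grip_width: 0.0488
```

```bash
python3 -c "
from h import *
go([.001,-.1165,.166]); im=jaw(); cam()"
```

```text
t 19.2833 board [ 0.0015 -0.1192  0.1668] F(board) [-0.62  4.94  5.47] w 0.0488
d units [-0.09  0.02  0.03] turn units [-0.01  0.   -0.01]
jaw y 189 [0.0606 0.0641 0.0799 0.0938 0.0985]
front z0.04 68 [0.0981 0.1    0.1111]
front z0.06 67 [0.0478 0.1003 0.1105]
front z0.08 114 [0.0975 0.1001 0.1071]
front z0.10 113 [0.0977 0.1002 0.1051]
front z0.12 122 [0.0977 0.1    0.1084]
front z0.14 177 [0.098  0.1015 0.1116]
top 544 [0.0987 0.1693]
```

The blade now stalls mid-stroke (48.8 mm; released is about 57, end stop 35), with the grip and blade reactions nearly balanced. I hold at a slightly higher 24 N and confirm it stays.

Call:
arm_command --rows '[{"dx": 0,"dy": 0,"dz": 0,"rx": 0,"ry": 0,"rz": 0,"grip": 0.2},{"dx": 0,"dy": 0,"dz": 0,"rx": 0,"ry": 0,"rz": 0,"grip": 0.2},{"dx": 0,"dy": 0,"dz": 0,"rx": 0,"ry": 0,"rz": 0,"grip": 0.2},{"dx": 0,"dy": 0,"dz": 0,"rx": 0,"ry": 0,"rz": 0,"grip": 0.2},{"dx": 0,"dy": 0,"dz": 0,"rx": 0,"ry": 0,"rz": 0,"grip": 0.2},{"dx": 0,"dy": 0,"dz": 0,"rx": 0,"ry": 0,"rz": 0,"grip": 0.2},{"dx": 0,"dy": 0,"dz": 0,"rx": 0,"ry": 0,"rz": 0,"grip": 0.2},{"dx": 0,"dy": 0,"dz": 0,"rx": 0,"ry": 0,"rz": 0,"grip": 0.2},{"dx": 0,"dy": 0,"dz": 0,"rx": 0,"ry": 0,"rz": 0,"grip": 0.2},{"dx": 0,"dy": 0,"dz": 0,"rx": 0,"ry": 0,"rz": 0,"grip": 0.2}]' --newtons 24

```text
clock: 20.22
ee_pos: [0.5552, -0.1273, 0.1667]
eef_rot: [2.242, -2.198, 0.005]
force: [1.9, -5.1, 2.8]
grip_width: 0.0417
```

```bash
python3 -c "
from h import *
go([.001,-.1165,.166]); im=jaw(); cam(); save('s6.png',cv2.resize(im,(768,576)))"
```

```text
t 20.2167 board [ 0.0016 -0.1226  0.1667] F(board) [ 1.76 -5.11  2.8 ] w 0.0417
d units [-0.2   0.02  0.02] turn units [-0.01 -0.03 -0.03]
jaw y 188 [0.0606 0.0638 0.08   0.094  0.0982]
front z0.04 64 [0.0973 0.0997 0.1105]
front z0.06 64 [0.0963 0.1001 0.1109]
front z0.08 117 [0.0978 0.1    0.1103]
front z0.10 117 [0.0974 0.1002 0.1055]
front z0.12 118 [0.0977 0.0997 0.1065]
front z0.14 187 [0.0973 0.1014 0.1117]
top 544 [0.0989 0.1687]
```

View pics/s6.png

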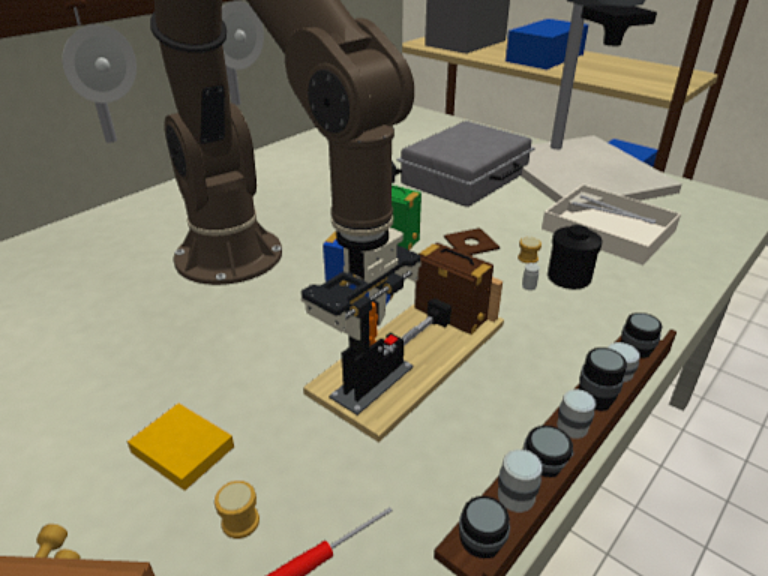

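The scene is undisturbed: bed shut, pad on the bed (438, 312), bystanders in place. The width crept to 41.7 mm, though, so I hold again to see whether it is settled.

Call:
arm_command --rows '[{"dx": 0,"dy": 0,"dz": 0,"rx": 0,"ry": 0,"rz": 0,"grip": 0.2},{"dx": 0,"dy": 0,"dz": 0,"rx": 0,"ry": 0,"rz": 0,"grip": 0.2},{"dx": 0,"dy": 0,"dz": 0,"rx": 0,"ry": 0,"rz": 0,"grip": 0.2},{"dx": 0,"dy": 0,"dz": 0,"rx": 0,"ry": 0,"rz": 0,"grip": 0.2},{"dx": 0,"dy": 0,"dz": 0,"rx": 0,"ry": 0,"rz": 0,"grip": 0.2},{"dx": 0,"dy": 0,"dz": 0,"rx": 0,"ry": 0,"rz": 0,"grip": 0.2},{"dx": 0,"dy": 0,"dz": 0,"rx": 0,"ry": 0,"rz": 0,"grip": 0.2},{"dx": 0,"dy": 0,"dz": 0,"rx": 0,"ry": 0,"rz": 0,"grip": 0.2},{"dx": 0,"dy": 0,"dz": 0,"rx": 0,"ry": 0,"rz": 0,"grip": 0.2},{"dx": 0,"dy": 0,"dz": 0,"rx": 0,"ry": 0,"rz": 0,"grip": 0.2}]'

```text
clock: 21.15
ee_pos: [0.5552, -0.1273, 0.1668]
eef_rot: [2.242, -2.198, 0.005]
force: [1.5, -6.6, 2.6]
grip_width: 0.0415
```

```bash
python3 -c "
from h import *
go([.001,-.1165,.166]); im=jaw()"
```

```text
t 21.15 board [ 0.0016 -0.1226  0.1668] F(board) [ 1.31 -6.61  2.55] w 0.0415
d units [-0.2   0.02  0.02] turn units [-0.01 -0.03 -0.03]
jaw y 184 [0.061  0.0642 0.0798 0.0926 0.0974]
```

It has settled mid-stroke. Net wrist force is -6.6 N, so I shift the tool 3 mm to balance it, which puts the full grip on the blade, and see whether the blade still stalls.

Call:
arm_command --rows '[{"dx": 0.05,"dy": 0,"dz": 0,"rx": 0,"ry": 0,"rz": 0,"grip": 0.2},{"dx": 0.06,"dy": 0,"dz": 0,"rx": 0,"ry": 0,"rz": 0,"grip": 0.2},{"dx": 0,"dy": 0,"dz": 0,"rx": 0,"ry": 0,"rz": 0,"grip": 0.2},{"dx": 0,"dy": 0,"dz": 0,"rx": 0,"ry": 0,"rz": 0,"grip": 0.2},{"dx": 0,"dy": 0,"dz": 0,"rx": 0,"ry": 0,"rz": 0,"grip": 0.2},{"dx": 0,"dy": 0,"dz": 0,"rx": 0,"ry": 0,"rz": 0,"grip": 0.2},{"dx": 0,"dy": 0,"dz": 0,"rx": 0,"ry": 0,"rz": 0,"grip": 0.2},{"dx": 0,"dy": 0,"dz": 0,"rx": 0,"ry": 0,"rz": 0,"grip": 0.2},{"dx": 0,"dy": 0,"dz": 0,"rx": 0,"ry": 0,"rz": 0,"grip": 0.2},{"dx": 0,"dy": 0,"dz": 0,"rx": 0,"ry": 0,"rz": 0,"grip": 0.2}]'

```text
clock: 22.03
ee_pos: [0.5552, -0.1282, 0.1668]
eef_rot: [-2.245, 2.197, -0.002]
force: [1.6, -2.0, 4.9]
grip_width: 0.0396
```

```bash
python3 -c "
from h import *
go([.001,-.1165,.166]); im=jaw(); cam()"
```

```text
t 22.0333 board [ 0.0016 -0.1235  0.1668] F(board) [ 1.53 -2.05  4.92] w 0.0396
d units [-0.23  0.02  0.03] turn units [-0.01 -0.01 -0.01]
jaw y 179 [0.0615 0.0643 0.0807 0.0938 0.0985]
front z0.04 60 [0.0981 0.1005 0.1077]
front z0.06 78 [0.061  0.0997 0.1126]
front z0.08 118 [0.0978 0.0998 0.1049]
front z0.10 119 [0.0977 0.1001 0.1104]
front z0.12 113 [0.0977 0.1002 0.1067]
front z0.14 184 [0.0983 0.1009 0.1124]
top 553 [0.099  0.1691]
```

The blade moves only elastically, about 2 mm, as its load rises, and the jaw and bed stay put. I raise to 32 N, for roughly 30 N on the bed, to be clear of the lower limit.

Call:
arm_command --rows '[{"dx": 0,"dy": 0,"dz": 0,"rx": 0,"ry": 0,"rz": 0,"grip": 0.2},{"dx": 0,"dy": 0,"dz": 0,"rx": 0,"ry": 0,"rz": 0,"grip": 0.2},{"dx": 0,"dy": 0,"dz": 0,"rx": 0,"ry": 0,"rz": 0,"grip": 0.2},{"dx": 0,"dy": 0,"dz": 0,"rx": 0,"ry": 0,"rz": 0,"grip": 0.2},{"dx": 0,"dy": 0,"dz": 0,"rx": 0,"ry": 0,"rz": 0,"grip": 0.2},{"dx": 0,"dy": 0,"dz": 0,"rx": 0,"ry": 0,"rz": 0,"grip": 0.2},{"dx": 0,"dy": 0,"dz": 0,"rx": 0,"ry": 0,"rz": 0,"grip": 0.2},{"dx": 0,"dy": 0,"dz": 0,"rx": 0,"ry": 0,"rz": 0,"grip": 0.2},{"dx": 0,"dy": 0,"dz": 0,"rx": 0,"ry": 0,"rz": 0,"grip": 0.2},{"dx": 0,"dy": 0,"dz": 0,"rx": 0,"ry": 0,"rz": 0,"grip": 0.2}]' --newtons 32

```text
clock: 22.97
ee_pos: [0.5553, -0.1307, 0.1667]
eef_rot: [2.243, -2.198, 0.005]
force: [3.6, -8.9, 2.6]
grip_width: 0.0345
```

```bash
python3 -c "
from h import *
go([.001,-.1165,.166]); im=jaw()"
```

```text
t 22.9667 board [ 0.0015 -0.1259  0.1667] F(board) [ 3.42 -8.94  2.62] w 0.0345
d units [-0.31  0.02  0.02] turn units [-0.01 -0.03 -0.02]
jaw y 181 [0.0611 0.0649 0.0803 0.0946 0.0984]
```

The blade ran to its end stop at 32 N, so I take one more release and squeeze to let the ratchet gain a tooth, then hold at 28 N.

Call:
arm_command --rows '[{"dx": 0,"dy": 0,"dz": 0,"rx": 0,"ry": 0,"rz": 0,"grip": 0.87},{"dx": 0,"dy": 0,"dz": 0,"rx": 0,"ry": 0,"rz": 0,"grip": 0.87},{"dx": 0,"dy": 0,"dz": 0,"rx": 0,"ry": 0,"rz": 0,"grip": 0.87},{"dx": 0,"dy": 0,"dz": 0,"rx": 0,"ry": 0,"rz": 0,"grip": 0.87},{"dx": 0,"dy": 0,"dz": 0,"rx": 0,"ry": 0,"rz": 0,"grip": 0.87},{"dx": 0,"dy": 0,"dz": 0,"rx": 0,"ry": 0,"rz": 0,"grip": 0.87},{"dx": 0,"dy": 0,"dz": 0,"rx": 0,"ry": 0,"rz": 0,"grip": 0.87},{"dx": 0,"dy": 0,"dz": 0,"rx": 0,"ry": 0,"rz": 0,"grip": 0.87},{"dx": 0,"dy": 0,"dz": 0,"rx": 0,"ry": 0,"rz": 0,"grip": 0.87},{"dx": 0,"dy": 0,"dz": 0,"rx": 0,"ry": 0,"rz": 0,"grip": 0.87}]' --newtons 20

```text
clock: 23.85
ee_pos: [0.5549, -0.1281, 0.1667]
eef_rot: [2.245, -2.197, 0.001]
force: [-0.2, 0.1, -0.6]
grip_width: 0.0795
```

```bash
python3 -c "
from h import *
go([.001,-.1165,.166]); im=jaw(); cam()"
```

```text
t 23.85 board [ 0.0013 -0.1233  0.1667] F(board) [-0.23  0.11 -0.56] w 0.0795
d units [-0.23  0.01  0.02] turn units [-0.   -0.   -0.01]
jaw y 182 [0.0596 0.0643 0.0792 0.0943 0.0981]
front z0.04 68 [0.0976 0.1005 0.1098]
front z0.06 79 [0.0623 0.1001 0.1116]
front z0.08 119 [0.097  0.1001 0.1101]
front z0.10 119 [0.0972 0.0996 0.1077]
front z0.12 124 [0.0978 0.1005 0.1095]
front z0.14 176 [0.0979 0.1009 0.1121]
top 541 [0.0989 0.168 ]
```

Call:
arm_command --rows '[{"dx": 0,"dy": 0,"dz": 0,"rx": 0,"ry": 0,"rz": 0,"grip": 0.2},{"dx": 0,"dy": 0,"dz": 0,"rx": 0,"ry": 0,"rz": 0,"grip": 0.2},{"dx": 0,"dy": 0,"dz": 0,"rx": 0,"ry": 0,"rz": 0,"grip": 0.2},{"dx": 0,"dy": 0,"dz": 0,"rx": 0,"ry": 0,"rz": 0,"grip": 0.2},{"dx": 0,"dy": 0,"dz": 0,"rx": 0,"ry": 0,"rz": 0,"grip": 0.2},{"dx": 0,"dy": 0,"dz": 0,"rx": 0,"ry": 0,"rz": 0,"grip": 0.2},{"dx": 0,"dy": 0,"dz": 0,"rx": 0,"ry": 0,"rz": 0,"grip": 0.2},{"dx": 0,"dy": 0,"dz": 0,"rx": 0,"ry": 0,"rz": 0,"grip": 0.2},{"dx": 0,"dy": 0,"dz": 0,"rx": 0,"ry": 0,"rz": 0,"grip": 0.2},{"dx": 0,"dy": 0,"dz": 0,"rx": 0,"ry": 0,"rz": 0,"grip": 0.2}]' --newtons 20

```text
clock: 24.78
ee_pos: [0.5552, -0.1248, 0.1671]
eef_rot: [-2.247, 2.192, 0.002]
force: [-1.7, 6.9, 6.0]
grip_width: 0.0469
```

```bash
python3 -c "
from h import *
go([.001,-.1165,.166]); im=jaw()"
```

```text
t 24.7833 board [ 0.0016 -0.1201  0.1671] F(board) [-1.59  6.92  6.04] w 0.0469
d units [-0.12  0.02  0.04] turn units [-0.    0.02  0.01]
jaw y 179 [0.0617 0.0636 0.0801 0.0925 0.0971]
```

Call:
arm_command --rows '[{"dx": 0,"dy": 0,"dz": 0,"rx": 0,"ry": 0,"rz": 0,"grip": 0.2},{"dx": 0,"dy": 0,"dz": 0,"rx": 0,"ry": 0,"rz": 0,"grip": 0.2},{"dx": 0,"dy": 0,"dz": 0,"rx": 0,"ry": 0,"rz": 0,"grip": 0.2},{"dx": 0,"dy": 0,"dz": 0,"rx": 0,"ry": 0,"rz": 0,"grip": 0.2},{"dx": 0,"dy": 0,"dz": 0,"rx": 0,"ry": 0,"rz": 0,"grip": 0.2},{"dx": 0,"dy": 0,"dz": 0,"rx": 0,"ry": 0,"rz": 0,"grip": 0.2},{"dx": 0,"dy": 0,"dz": 0,"rx": 0,"ry": 0,"rz": 0,"grip": 0.2},{"dx": 0,"dy": 0,"dz": 0,"rx": 0,"ry": 0,"rz": 0,"grip": 0.2},{"dx": 0,"dy": 0,"dz": 0,"rx": 0,"ry": 0,"rz": 0,"grip": 0.2},{"dx": 0,"dy": 0,"dz": 0,"rx": 0,"ry": 0,"rz": 0,"grip": 0.2}]' --newtons 24

```text
clock: 25.67
ee_pos: [0.5554, -0.1282, 0.167]
eef_rot: [-2.245, 2.197, -0.002]
force: [0.1, -0.1, 5.5]
grip_width: 0.04
```

```bash
python3 -c "
from h import *
go([.001,-.1165,.166]); im=jaw(); cam()"
```

```text
t 25.6667 board [ 0.0017 -0.1235  0.167 ] F(board) [ 0.07 -0.15  5.54] w 0.04
d units [-0.23  0.02  0.03] turn units [-0.01 -0.01 -0.01]
jaw y 182 [0.0614 0.064  0.0807 0.0937 0.099 ]
front z0.04 68 [0.0979 0.1    0.1104]
front z0.06 73 [0.0571 0.1003 0.1114]
front z0.08 118 [0.0978 0.1004 0.1109]
front z0.10 122 [0.098  0.1002 0.1064]
front z0.12 120 [0.0974 0.1    0.1047]
front z0.14 196 [0.0981 0.1017 0.1133]
top 542 [0.1001 0.1682]
```

```bash
python3 -c "
from h import *
go([.001,-.1165,.166]); r.finish_job()"
```

```text
t 25.7667 board [ 0.0017 -0.1235  0.167 ] F(board) [-0.5  -0.36  6.5 ] w 0.0399
d units [-0.23  0.02  0.03] turn units [-0.01 -0.01 -0.01]
the job is handed in; nothing more can be done
```

I folded the bed shut, pumped the clamp until its pad pressed the shut bed, and handed in at about 25.8 s with the trigger still squeezed at a commanded 24 N. By the formula you gave, that is about 20 N on the bed.

**Bed:** I pushed it with closed fingers until about 3 N of resistance. Its outer face read y ≈ 0.100 m at nearly every height in the last depth check, so it is upright and shut.

**Camera:** it slid about 2 mm onto its stop under the pad and stands square. Nothing else had moved in the last full picture, at about 20 s.

**Trigger:** at hand-in the fingers were steady at 40 mm, about 5 mm short of the blade's end stop. The sideways wrist force was about 0 N, so the squeeze was balanced.

**What did not go cleanly:**
- Two early strokes were short because I did not release the trigger far enough.
- One squeeze at 32 N ran the blade to its end stop, so I released and took the hold again at 24 N. By the formula that squeeze stayed at or below about 33 N on the bed.
- The blade moved more between 20 N and 24 N than the pad's stiffness alone would explain.
- The force on the bed comes from the formula and was not measured directly.

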